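Turn a rack of mounted lenses over into its cover

ROBOT

A 7-joint arm with a two-finger parallel gripper is mounted at the origin on a cart in front of the work surface, level with it; the furniture and walls round the work are solid. World frame = base frame: x ahead of the robot, y to its left, z up, the work surface at z = 0. Lengths are in m, angles in rad, forces in N, time in s.
With the tool pointing down it reaches from about 0.4 to 0.85 m from the base axis. Payload 10.4 kg.
Tool frame: the origin (TCP) lies midway between the tips of the shut fingers; the grasp point (between the pads) lies 19 mm behind it (arm.grasp_offset is the distance from the TCP to the grasp point, in m); z points along the fingers, y is the line along which they close (so a half turn about z gives the same grasp; the last joint's range is limited). The gripper opens to 85 mm and grips with 20 to 120 N. Pads are 22 mm wide; open, the fingers measure 114 mm over their backs; the gripper's body (76 mm by 85 mm) begins 54 mm behind the grasp point. The pads swing forward as they close: fully open they stand 13 mm farther back than shut.
Start: joints at [-1.348, 0.332, -0.065, 1.46, 0.022, 1.35, -0.088], TCP at [0.152, 0.606, 0.231] pointing down, gripper open.
Joint ranges: [-2.6, 2.6], [-0.5, 2.12], [-1.47, 1.34], [0.16, 2.42], [-1.27, 4.41], [0.06, 2.06], [-2.6, 2.6]. Speed limits (rad/s): [2.22, 2.22, 2.79, 2.79, 3.14, 3.14, 3.14].

INTERFACE

Orientations are given as [roll, pitch, yaw] about the fixed x, y, z axes, in that order (R = Rz(yaw) Ry(pitch) Rx(roll)).
In Python, from workcell import arm, capture, look_for, silhouettes gives the robot as it stands. The module is installed in compiled form; this text tells all that it offers.
- The arm moves only by the shell command python3 -m handwheel 'ROWS' [FORCE]. ROWS is text: rows parted by semicolons, each of 7 numbers parted by spaces: the turn, a rotation vector about the tool's x, y, z in rad, then the shift along the tool's x, y, z in m, then the opening, from 0 (shut) to 1 (fully open). In form: wx wy wz tx ty tz hand; .... A call has exactly 8 rows; each row is the pose to reach, as a shift and turn from the pose commanded when the call began, along the tool's axes at that moment; what a row does not reach only later rows make up. A row lasts 1/8 s, in which the tool goes at most 62.5 mm and 10.7 degrees, less where a joint would pass 70% of its speed; a pose out of reach is approached as far as the arm can. A call with a gripper value outside its range is refused whole. The fingers move at their own pace and stop on an object; FORCE is the grip in N (left out, the last holds). Time passes only in rows, so rows that repeat a pose let the fingers close, or fill a call up. It gives the time, the measured TCP pose, the force, the opening and the grip force at its end, in the units of the state.
- arm.read_state(): the state, without advancing time (a new reading comes with each control period).
- capture(name): name is "scene" or "side" or "wrist"; returns a dict with "image" (384x512x3 uint8, blue, green, red), "depth" (384x512 float32, m along the optical axis (not along the pixel's ray), 0 where there is no reading), "intrinsics" (3x3 intrinsics, pixels), "cam_to_world" (4x4, takes a point from camera to world coordinates). Camera axes: x right, y up, looking along -z (the intrinsics and any distortion apply to the point x, -y, -z); pixel columns grow to the right and rows downward; lengths in m; the calibration is good to about 2 mm. A picture is of the moment at which its call begins.
- arm.hand_in(): hands the job in; it is judged then, once.
Trained networks look in the newest picture that a camera, given by its name, has taken for a name from the list of things; names that differ only in an ending like _2 or _b are one class to them, and where a whole thing is asked for, a point or a joint stands for the part that bears it (a point fixed in the world has none). Each returns a list of dicts, best first, with "confidence" (0 to 1); they miss things now and then, are a little off and sometimes report something else, mostly with a low value. They report only what shows in the picture. A call takes as long as a camera call.
- look_for(camera, name): "uv" ([column, row] in pixels, amid what is visible of it).
- silhouettes(camera, name): "region" (384x512 bool, what is visible of it) and "uv" ([column, row] in pixels, amid what is visible of it).
The state is a dict: "clock": time; "joint_pos": joint angles; "qd": joint speeds; "joint_torque": joint torques, N m; "tool_pos": TCP position; "orientation": TCP orientation; "wrist_force": force on the tool from outside, world axes, zero at the start; "torque": the same for the moment, N m; "grip_width": finger opening in m; "grip_force": force on a finger pad.
Only numpy, scipy, OpenCV 4.12 (cv2) and the standard library are available. Lean on these libraries where they do the work, as an engineer would, in place of code of your own. Each camera call takes 0.05 s, during which the arm holds its last target. There are 200 camera calls.

TASK

Turn the four mounted lenses face down into their cover without ever touching them: clamp the loose white cover against the blue rack, turn both upside down together and lay them, cover underneath, in the yellow sloping tray, resting on its floor and against its lower stop, and let go. Then lift the blue rack away, leaving the cover with all four lenses in the tray, and lay the empty rack back on the aluminium sloping stand, against its stop, with either side up. Leave the other things alone.

Things in the scene. Friction and masses are not known exactly. Their poses are not given: they have to be found in the camera images.
- rack: Loose blue rack, 14 mm thick, about 0.12 kg. Origin: underside centre of its 66x66 mm part with four pockets (27x27, 10 deep) open to +z. Solid tongue 44 mm wide (y), 14 thick, from x=-33 to -78 mm. Starts pockets up on the aluminium stand: +x points 60 deg downward, away from the robot; the end x=+33 rests on the stop, the tongue overhangs free at the upper, near end.
- rack_mid (a point): Centre of the rack's pocket part, half-way through its thickness (rack frame 0, 0, 7 mm); axes of the rack.
- rack_tongue (a point): Centre of the rack's tongue, half-way through its thickness (rack frame -55.5, 0, 7 mm); axes of the rack.
- cover: Loose white cover, 12 mm thick, 0.06 kg, lying unfastened on the rack, axes parallel to it. Origin: centre of its open face, at rack (0,0,14 mm). Four cells 27x27, 8 deep, open to -z; flat outer face at z=+12, 66 (x) by 76 mm (y). Side lugs reach to z=-5 beside the rack, 2 mm play. Solid tongue 22 mm wide, 12 thick, x=-33 to -78, lies on the rack's tongue: both together 26 mm thick.
- cover_mid (a point): Centre of the cover's square part, half-way through its thickness (cover frame 0, 0, 6 mm); axes of the cover.
- cover_tongue (a point): Centre of the cover's tongue, half-way through its thickness (cover frame -55.5, 0, 6 mm); axes of the cover.
- lens0: Loose mounted lens: dark steel-coloured disc 24 mm across, 16 mm high, with an amber glass face on its +z side; origin at its centre. Starts in a pocket of the rack, hidden under the cover, glass to the rack's +z. Fingers must never touch it.
- lens1: Loose mounted lens: dark steel-coloured disc 24 mm across, 16 mm high, with an amber glass face on its +z side; origin at its centre. Starts in a pocket of the rack, hidden under the cover, glass to the rack's +z. Fingers must never touch it.
- lens2: Loose mounted lens: dark steel-coloured disc 24 mm across, 16 mm high, with an amber glass face on its +z side; origin at its centre. Starts in a pocket of the rack, hidden under the cover, glass to the rack's +z. Fingers must never touch it.
- lens3: Loose mounted lens: dark steel-coloured disc 24 mm across, 16 mm high, with an amber glass face on its +z side; origin at its centre. Starts in a pocket of the rack, hidden under the cover, glass to the rack's +z. Fingers must never touch it.
- rack_stand: Fixed aluminium stand on a grey foot 95x105 mm; origin at the centre of the foot's underside, +x away from the robot within 0.2 rad, z up. It carries a sloping seat; see stand_seat.
- stand_seat (a point): Middle of the aluminium seat's surface, 95 mm above the bench; axes of the stand. The seat falls 60 deg toward +x; its outward normal leans 60 deg from up toward +x. Down the slope it reaches from -26 to +33.5 mm, to a stop 22 mm high; upper end open. Side rails 5 mm high, 70 mm apart (rack 66). A rack at home has its square part centred here, tongue up the slope.
- tray: Fixed yellow sloping tray on a grey foot 95x105 mm; origin at the centre of the foot's underside, +x away from the robot within 0.2 rad, z up; see tray_seat.
- tray_seat (a point): Middle of the yellow tray's floor, 95 mm above the bench; axes of the tray. The floor falls 60 deg toward +x; its outward normal leans 60 deg from up toward +x. Down the slope it reaches from -26 to +33.5 mm, to a stop 22 mm high; upper end open. Side rails 5 mm high, 82 mm apart (cover 76). At home the cover's outer face lies on it, square centred here, tongue up the slope.
- timer: Bystander: white timer with buttons, 68x64x18 mm, origin under its centre.
- marker_red: Bystander: red and white marker pen, 126x13x14 mm, lying; origin under its centre.
- petri_1: Bystander: round closed clear dish, 58 mm across, 17 mm high; origin under its centre.
- beaker_100: Bystander: clear beaker, 56 mm across, 71 mm high; origin under its centre.

How it is judged:
On the way, in this order (a step that is already met when the one before it is completed fails the run):
1. rack and cover, held together, are lifted off the stand (x of cover_mid in the frame of rack between -0.005 and 0.005 m and y of cover_mid in the frame of rack between -0.005 and 0.005 m and z of cover_mid in the frame of rack between 0.015 and 0.025 m and x of lens0 in the frame of cover between -0.025 and 0.025 m and y of lens0 in the frame of cover between -0.025 and 0.025 m and z of lens0 in the frame of cover between -0.006 and 0.005 m and x of lens1 in the frame of cover between -0.025 and 0.025 m and y of lens1 in the frame of cover between -0.025 and 0.025 m and z of lens1 in the frame of cover between -0.006 and 0.005 m and x of lens2 in the frame of cover between -0.025 and 0.025 m and y of lens2 in the frame of cover between -0.025 and 0.025 m and z of lens2 in the frame of cover between -0.006 and 0.005 m and x of lens3 in the frame of cover between -0.025 and 0.025 m and y of lens3 in the frame of cover between -0.025 and 0.025 m and z of lens3 in the frame of cover between -0.006 and 0.005 m and distance between rack_mid and stand_seat above 0.04 m), for 0.1 s.
2. both are upside down, still together with all four lenses between them (x of cover_mid in the frame of rack between -0.005 and 0.005 m and y of cover_mid in the frame of rack between -0.005 and 0.005 m and z of cover_mid in the frame of rack between 0.015 and 0.025 m and x of lens0 in the frame of cover between -0.025 and 0.025 m and y of lens0 in the frame of cover between -0.025 and 0.025 m and z of lens0 in the frame of cover between -0.006 and 0.005 m and x of lens1 in the frame of cover between -0.025 and 0.025 m and y of lens1 in the frame of cover between -0.025 and 0.025 m and z of lens1 in the frame of cover between -0.006 and 0.005 m and x of lens2 in the frame of cover between -0.025 and 0.025 m and y of lens2 in the frame of cover between -0.025 and 0.025 m and z of lens2 in the frame of cover between -0.006 and 0.005 m and x of lens3 in the frame of cover between -0.025 and 0.025 m and y of lens3 in the frame of cover between -0.025 and 0.025 m and z of lens3 in the frame of cover between -0.006 and 0.005 m and angle between each of rack, cover's own z axis and vertical above 1.85 rad), for 0.1 s.
3. the stack lies in the tray, cover underneath, and is let go (x of cover_mid in the frame of rack between -0.005 and 0.005 m and y of cover_mid in the frame of rack between -0.005 and 0.005 m and z of cover_mid in the frame of rack between 0.015 and 0.025 m and x of lens0 in the frame of cover between -0.025 and 0.025 m and y of lens0 in the frame of cover between -0.025 and 0.025 m and z of lens0 in the frame of cover between -0.006 and 0.005 m and x of lens1 in the frame of cover between -0.025 and 0.025 m and y of lens1 in the frame of cover between -0.025 and 0.025 m and z of lens1 in the frame of cover between -0.006 and 0.005 m and x of lens2 in the frame of cover between -0.025 and 0.025 m and y of lens2 in the frame of cover between -0.025 and 0.025 m and z of lens2 in the frame of cover between -0.006 and 0.005 m and x of lens3 in the frame of cover between -0.025 and 0.025 m and y of lens3 in the frame of cover between -0.025 and 0.025 m and z of lens3 in the frame of cover between -0.006 and 0.005 m and distance between cover_mid and tray_seat below 0.012 m and angle between the x axis of cover and the x axis of tray, either way round between 0.92 and 1.18 rad and angle between cover's own z axis and vertical between 1.95 and 2.24 rad and contact force between each of rack, cover and the fingers below 0.2 N), for 0.2 s.
4. the rack is lifted clear; cover and lenses stay in the tray (x of lens0 in the frame of cover between -0.025 and 0.025 m and y of lens0 in the frame of cover between -0.025 and 0.025 m and z of lens0 in the frame of cover between -0.006 and 0.005 m and x of lens1 in the frame of cover between -0.025 and 0.025 m and y of lens1 in the frame of cover between -0.025 and 0.025 m and z of lens1 in the frame of cover between -0.006 and 0.005 m and x of lens2 in the frame of cover between -0.025 and 0.025 m and y of lens2 in the frame of cover between -0.025 and 0.025 m and z of lens2 in the frame of cover between -0.006 and 0.005 m and x of lens3 in the frame of cover between -0.025 and 0.025 m and y of lens3 in the frame of cover between -0.025 and 0.025 m and z of lens3 in the frame of cover between -0.006 and 0.005 m and distance between cover_mid and tray_seat below 0.012 m and angle between the x axis of cover and the x axis of tray, either way round between 0.92 and 1.18 rad and angle between cover's own z axis and vertical between 1.95 and 2.24 rad and distance between rack_mid and cover_mid above 0.06 m), for 0.1 s.
At the end, for the whole second after the job is handed in: The cover lies outer face down in the tray, its centre within 12 mm of the middle of the floor, along the slope within 7 degrees, all four lenses face down in its cells; the empty rack lies likewise on the aluminium stand, within 15 mm, either side up; all at rest and let go (x of lens0 in the frame of cover between -0.025 and 0.025 m and y of lens0 in the frame of cover between -0.025 and 0.025 m and z of lens0 in the frame of cover between -0.006 and 0.005 m and x of lens1 in the frame of cover between -0.025 and 0.025 m and y of lens1 in the frame of cover between -0.025 and 0.025 m and z of lens1 in the frame of cover between -0.006 and 0.005 m and x of lens2 in the frame of cover between -0.025 and 0.025 m and y of lens2 in the frame of cover between -0.025 and 0.025 m and z of lens2 in the frame of cover between -0.006 and 0.005 m and x of lens3 in the frame of cover between -0.025 and 0.025 m and y of lens3 in the frame of cover between -0.025 and 0.025 m and z of lens3 in the frame of cover between -0.006 and 0.005 m and distance between cover_mid and tray_seat below 0.012 m and angle between the x axis of cover and the x axis of tray, either way round between 0.92 and 1.18 rad and angle between cover's own z axis and vertical between 1.95 and 2.24 rad and distance between rack_mid and stand_seat below 0.015 m and angle between the x axis of rack and the x axis of rack_stand, either way round between 0.92 and 1.18 rad and contact force between each of rack, cover and the fingers below 0.2 N and linear speed of each of rack, cover, lens0, lens1, lens2, lens3 below 0.02 m/s and angle between each of lens0, lens1, lens2, lens3's own z axis and vertical above 1.85 rad); the robot touches nothing.
It fails at once if a lens is touched by the gripper (contact force between any of lens0, lens1, lens2, lens3 and the fingers above 0.3 N).
It fails at once if a lens is spilled (height (world z) of any of lens0, lens1, lens2, lens3 below 0.05 m).
It fails at once if a bystander is moved by more than 20 mm (distance of any of timer, marker_red, petri_1, beaker_100 from where it was at the start of the episode above 0.02 m).
It also fails if it takes over 67 s, if anything falls off the work surface, if the arm or the gripper's body presses on something with over 40 N, if the wrist force passes 120 N, or if a joint passes its speed limit or range.

## Working session

There is one attempt and no reset: what is moved stays moved. The work goes in short steps, Python scripts to look and compute and a shell command to move; the robot and the scene stay as the last step left them, time stands still between calls to the robot, and variables do not carry over. Pictures are saved under pics/ and viewed, at most 10 in all, crops included, and the job is handed in when it is done.

```bash
mkdir -p pics; cat > h.py <<'E'
import numpy as np, cv2
from scipy.spatial.transform import Rotation as R
from workcell import arm, capture, look_for, silhouettes
def cloud(c):
    d=c["depth"]; K=c["intrinsics"]; v,u=np.mgrid[0:384,0:512]
    p=np.stack([(u-K[0,2])/K[0,0]*d,-(v-K[1,2])/K[1,1]*d,-d],-1)
    T=c["cam_to_world"]; return p@T[:3,:3].T+T[:3,3]
def state():
    s=arm.read_state(); return s,R.from_euler('xyz',s["orientation"]).as_matrix(),np.array(s["tool_pos"])
E
python3 - <<'E'
from h import *
s=arm.read_state(); print({k:np.round(v,3) for k,v in s.items()}, arm.grasp_offset)
ims=[]
for cam in ["scene","side"]:
    c=capture(cam); P=cloud(c); im=c["image"].copy()
    np.savez(cam+'.npz',P=P,im=im)
    print(cam,np.round(c["cam_to_world"],2).tolist())
    for n in ["rack","cover","tray","rack_stand","timer","marker_red","petri_1","beaker_100"]:
        for r in silhouettes(cam,n)[:1]:
            m=r["region"]&(c["depth"]>0); q=P[m]
            print(cam,n,round(r["confidence"],2),np.round(r["uv"]),m.sum(),np.round(np.median(q,0),3),np.round(np.percentile(q,2,0),3),np.round(np.percentile(q,98,0),3))
    ims.append(im)
cv2.imwrite('pics/a.png',ims[0]);cv2.imwrite('pics/b.png',ims[1])
E
```

```text
{'clock': np.float64(0.0), 'joint_pos': array([-1.348,  0.333, -0.065,  1.461,  0.022,  1.35 , -0.088]), 'qd': array([-0.   ,  0.   , -0.   , -0.001, -0.   , -0.   , -0.001]), 'joint_torque': array([ 1.0000e-03, -6.2543e+01,  5.0000e-02, -3.9161e+01,  1.6000e-02,
        1.0000e-02, -0.0000e+00]), 'tool_pos': array([0.152, 0.606, 0.23 ]), 'orientation': array([-3.14 ,  0.   ,  2.896]), 'wrist_force': array([ 0.534, -0.12 , -0.11 ]), 'torque': array([-0.044, -0.033,  0.031]), 'grip_force': np.float64(0.0), 'grip_width': np.float64(0.085)} 0.0187
scene [[-0.51, 0.41, -0.76, -0.87], [-0.86, -0.22, 0.45, 0.82], [0.02, 0.88, 0.47, 0.96], [0.0, 0.0, 0.0, 1.0]]
scene rack 0.41 [277. 179.] 101 [ 0.476 -0.112  0.144] [ 0.461 -0.143  0.12 ] [ 0.492 -0.088  0.169]
scene cover 0.47 [276. 201.] 523 [ 0.495 -0.12   0.013] [ 0.455 -0.168  0.001] [ 0.549 -0.071  0.115]
scene tray 0.62 [204. 221.] 705 [0.486 0.211 0.015] [0.447 0.161 0.002] [0.534 0.259 0.117]
scene rack_stand 0.72 [276. 201.] 543 [ 0.496 -0.115  0.015] [ 0.456 -0.165  0.002] [ 0.549 -0.07   0.116]
scene timer 0.54 [159. 244.] 249 [0
[... 269 characters left out ...]
rack 0.69 [264. 207.] 225 [ 0.483 -0.141  0.135] [ 0.462 -0.158  0.087] [ 0.519 -0.095  0.169]
side cover 0.77 [274. 204.] 180 [ 0.502 -0.146  0.133] [ 0.473 -0.159  0.084] [ 0.532 -0.114  0.174]
side tray 0.56 [220. 183.] 744 [0.488 0.187 0.01 ] [ 0.447  0.155 -0.   ] [0.536 0.258 0.117]
side rack_stand 0.72 [269. 234.] 1054 [ 0.494 -0.137  0.01 ] [ 0.455 -0.172  0.002] [ 0.546 -0.07   0.116]
side timer 0.54 [200. 166.] 216 [0.474 0.386 0.015] [ 0.44   0.36  -0.001] [0.512 0.464 0.02 ]
side petri_1 0.68 [299. 315.] 470 [ 0.427 -0.42   0.016] [ 0.402 -0.444  0.005] [ 0.455 -0.39   0.02 ]
side beaker_100 0.92 [352. 289.] 681 [ 0.551 -0.432  0.047] [ 0.529 -0.454  0.01 ] [ 0.579 -0.403  0.071]
```

```bash
python3 - <<'E'
import cv2,numpy as np
a=cv2.imread('pics/a.png');b=cv2.imread('pics/b.png')
A=cv2.resize(a[120:280,120:320],(800,600)[:1]*1+(640,) if 0 else (750,600),interpolation=2)
cv2.imwrite('pics/ab.png',np.hstack([cv2.resize(a[130:280,120:320],(400,300),interpolation=2),cv2.resize(b[130:280,170:370],(400,300),interpolation=2)]))
E
```

```text
(no output)
```

View pics/ab.png

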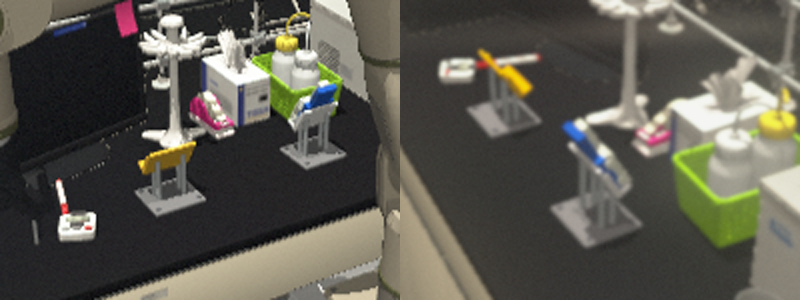

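View pics/b.png

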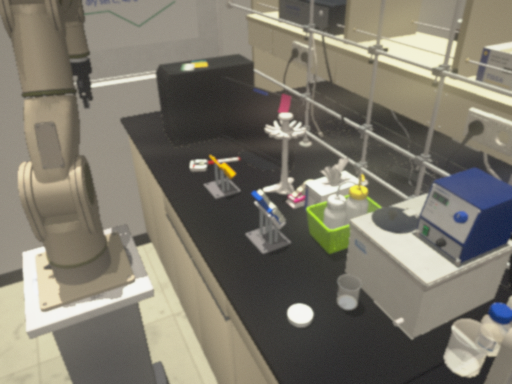

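The pictures show the tray (yellow, about pixel 222,165 in side) beyond the timer and marker. The stand carries blue rack and white cover at about 268,205 in side, with basket and bottle rack well behind. Next I fit the feet and seats.

```bash
cat > m.py <<'E'
from h import *
Ps=[np.load(c+'.npz')['P'].reshape(-1,3) for c in("scene","side")]
for name,c in [("stand",(.50,-.12)),("tray",(.49,.21))]:
    for P in Ps:
        m=(abs(P[:,0]-c[0])<.09)&(abs(P[:,1]-c[1])<.09)&(P[:,2]>.006)&(P[:,2]<.03)
        f=P[m]; r=cv2.minAreaRect(f[:,:2].astype(np.float32)*1000)
        print(name,m.sum(),"z",np.median(f[:,2]).round(3),"rect",np.round(r[0]),np.round(r[1]),round(r[2],1))
        m=(abs(P[:,0]-c[0])<.09)&(abs(P[:,1]-c[1])<.09)&(P[:,2]>.07)
        q=P[m]; print('  top',m.sum(),np.round(q.min(0),3),np.round(q.max(0),3))
E
python3 m.py
```

```text
stand 269 z 0.01 rect [ 513. -109.] [129. 152.] 1.0
  top 353 [ 0.456 -0.163  0.07 ] [ 0.536 -0.075  0.176]
stand 598 z 0.009 rect [ 500. -122.] [ 95. 107.] 4.0
  top 573 [ 0.461 -0.163  0.07 ] [ 0.538 -0.079  0.177]
tray 327 z 0.009 rect [482. 201.] [137. 177.] 80.9
  top 218 [0.469 0.16  0.07 ] [0.529 0.258 0.12 ]
tray 345 z 0.009 rect [492. 205.] [ 93. 111.] 2.5
  top 196 [0.471 0.157 0.07 ] [0.529 0.255 0.119]
```

```bash
python3 -m handwheel '0 0 0.18 0 0 0 1;0 0 0.36 0 0 0 1;0 0 0.54 0 0 0 1;0 0 0.72 0 0 0 1;0 0 0.90 0 0 0 1;0 0 0.90 0 0 0 1;0 0 0.9 0 0 0 1;0 0 0.9 0 0 0 1'; python3 -c "
from h import *
s,M,p=state();print(np.round(s['joint_pos'],3),M.round(2).tolist(),p)"
```

```text
clock: 1.9
tool_pos: [0.1521, 0.6062, 0.2313]
orientation: [3.142, -0.0, 1.998]
wrist_force: [-0.1, 0.3, -0.1]
grip_width: 0.0857
grip_force: 0.0
[-1.441  0.329  0.055  1.466 -0.018  1.347 -0.958] [[-0.41, 0.91, -0.0], [0.91, 0.41, 0.0], [0.0, 0.0, -1.0]] [0.15211885 0.60622149 0.23133067]
```

```bash
cat >> h.py <<'E'
DEV={"stand":(np.array([.500,-.122,.095]),.06),"tray":(np.array([.492,.205,.095]),.04)}
def axes(dev):
    s,yaw=DEV[dev]; c,k=np.cos(yaw),np.sin(yaw); X=np.array([c,k,0]);Y=np.array([-k,c,0]);Z=np.array([0,0,1.])
    return s,.5*X-.75**.5*Z,Y,.75**.5*X+.5*Z
def pose(dev,a,b,c,phi):
    s,d,Y,n=axes(dev); return np.stack([Y,n,d],1)@R.from_euler('z',phi).as_matrix(), s+a*d+b*Y+c*n
def go(dev,a,b,c,phi,start=None):
    if start is None: _,M,p=state()
    else: M,p=start
    Mt,pt=pose(dev,a,b,c,phi); w=R.from_matrix(M.T@Mt).as_rotvec(); t=M.T@(pt-p)
    print("go",dev,a,b,c,phi,"w",w.round(4),"t",t.round(4),"ang",np.linalg.norm(w).round(2)); return Mt,pt
def indev(dev,q):
    s,d,Y,n=axes(dev); return (np.asarray(q)-s)@np.stack([d,Y,n],1)
def rep(dev):
    s,M,p=state(); _,d,Y,n=axes(dev); B=np.stack([Y,n,d],1)
    print("t",round(s['clock'],2),"j",np.round(s['joint_pos'],2),"abc mm",(indev(dev,p)*1000).round(1),"rot",R.from_matrix(B.T@M).as_rotvec().round(3),"F",np.round(s['wrist_force'],1),"w",np.round(s['grip_width'],4),"gf",np.round(s['grip_force'],1))
E
python3 -c "
from h import *
st=go('stand',-.16,0,.013,0)
st=go('stand',-.16,0,.013,-1.57)
st=go('stand',-.16,0,.013,-2.4,st)"
```

```text
go stand -0.16 0 0.013 0 w [-0.5176 -0.0962  0.3588] t [-0.7822 -0.0493 -0.0088] ang 0.64
go stand -0.16 0 0.013 -1.57 w [-0.3148 -0.4582 -1.1737] t [-0.7822 -0.0493 -0.0088] ang 1.3
go stand -0.16 0 0.013 -2.4 w [-0.   -0.   -0.83] t [0. 0. 0.] ang 0.83
```

```bash
python3 -m handwheel '0 0 -0.08 -0.05 0.013 -0.01 1;0 0 -0.16 -0.10 0.026 -0.02 1;0 0 -0.25 -0.15 0.039 -0.03 1;0 0 -0.35 -0.20 0.052 -0.04 1;0 0 -0.45 -0.25 0.065 -0.05 1;0 0 -0.5 -0.30 0.078 -0.06 1;0 0 -0.6 -0.35 0.09 -0.07 1;0 0 -0.6 -0.38 0.1 -0.07 1'; python3 -c "
from h import *
rep('stand')
st=go('stand',-.16,0,.013,-1.57)
st=go('stand',-.16,0,.013,-2.4,st)"
```

```text
clock: 2.9
tool_pos: [0.4017, 0.299, 0.3025]
orientation: [3.139, 0.001, 2.596]
wrist_force: [0.3, 0.7, -0.0]
grip_width: 0.0852
grip_force: 0.0
t 2.9 j [-1.01  0.01  0.29  1.68 -0.    1.44  0.3 ] abc mm [-216.2  426.2   40.7] rot [ 0.48   0.253 -0.942] F [ 0.3  0.7 -0. ] w 0.0852 gf 0.0
go stand -0.16 0 0.013 -1.57 w [-0.1568 -0.5061 -0.5911] t [-0.2459 -0.3482  0.0619] ang 0.79
go stand -0.16 0 0.013 -2.4 w [-0.   -0.   -0.83] t [0. 0. 0.] ang 0.83
```

```bash
python3 -m handwheel '-0.02 -0.063 -0.074 -0.031 -0.044 0.008 1;-0.04 -0.127 -0.148 -0.062 -0.087 0.015 1;-0.06 -0.19 -0.222 -0.092 -0.131 0.023 1;-0.08 -0.253 -0.296 -0.123 -0.174 0.031 1;-0.1 -0.316 -0.37 -0.154 -0.218 0.038 1;-0.12 -0.38 -0.443 -0.184 -0.261 0.046 1;-0.137 -0.443 -0.517 -0.215 -0.305 0.054 1;-0.157 -0.506 -0.591 -0.246 -0.348 0.062 1'; python3 -c "
from h import *
rep('stand')
c=capture('wrist');cv2.imwrite('pics/w1.png',c['image']);print(c['cam_to_world'].round(2).tolist())
st=go('stand',-.16,0,.013,-2.4)"
```

```text
clock: 3.9
tool_pos: [0.4213, -0.0322, 0.2514]
orientation: [3.095, 0.431, 3.111]
wrist_force: [-1.0, 0.3, -0.0]
grip_width: 0.0856
grip_force: 0.0
t 3.9 j [-0.24 -0.5   0.16  2.24  0.09  0.96  1.44] abc mm [-172.    94.4   14.8] rot [ 0.067  0.074 -1.487] F [-1.   0.3 -0. ] w 0.0856 gf 0.0
[[0.01, -0.73, -0.68, 0.29], [1.0, 0.04, -0.02, -0.03], [0.04, -0.68, 0.73, 0.35], [0.0, 0.0, 0.0, 1.0]]
go stand -0.16 0 0.013 -2.4 w [ 0.039  -0.0848 -0.9149] t [-0.0084 -0.089   0.0112] ang 0.92
```

View pics/w1.png

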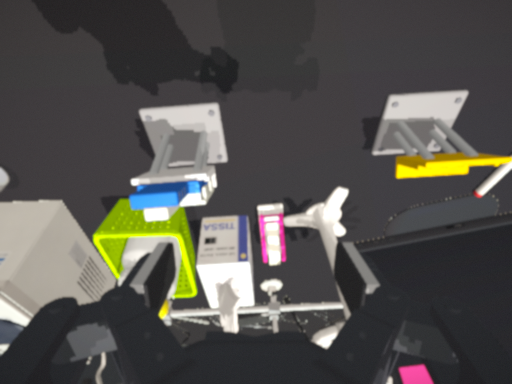

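The wrist view (upside down) shows the stand with the blue tongue at about 170,195 and the yellow tray at 450,165. Joint 2 is at its limit because the arm is too close in, so I go nearer to the stand.

```bash
python3 -c "
from h import *
st=go('stand',-.115,0,.013,-2.4)
st=go('stand',-.115,0,.013,-3.14,st)"
```

```text
go stand -0.115 0 0.013 -2.4 w [ 0.039  -0.0848 -0.9149] t [-0.0125 -0.0888  0.056 ] ang 0.92
go stand -0.115 0 0.013 -3.14 w [-0.   -0.   -0.74] t [0. 0. 0.] ang 0.74
```

```bash
python3 -m handwheel '0.005 -0.01 -0.12 -0.002 -0.015 0.01 1;0.01 -0.02 -0.25 -0.004 -0.03 0.02 1;0.015 -0.035 -0.38 -0.006 -0.045 0.03 1;0.02 -0.05 -0.52 -0.008 -0.06 0.04 1;0.025 -0.06 -0.66 -0.01 -0.075 0.048 1;0.033 -0.07 -0.8 -0.012 -0.089 0.056 1;0.039 -0.085 -0.915 -0.0125 -0.089 0.056 1;0.039 -0.085 -0.915 -0.0125 -0.089 0.056 1'; python3 -c "
from h import *
rep('stand')
c=capture('wrist');np.savez('w2.npz',P=cloud(c),im=c['image']);P=cloud(c)
for n in ['rack','cover','rack_stand']:
  for r in silhouettes('wrist',n)[:1]:
    m=r['region']&(c['depth']>0);q=indev('stand',P[m]);print(n,r['confidence'],m.sum(),(np.percentile(q,[1,50,99],axis=0)*1000).round(0).tolist())
st=go('stand',-.115,0,.013,-3.14)
st=go('stand',-.115,0,.013,-2.6)"
```

```text
clock: 4.95
tool_pos: [0.4545, -0.1187, 0.2016]
orientation: [-2.743, 0.345, -2.181]
wrist_force: [-0.2, -0.6, 0.3]
grip_width: 0.0854
grip_force: 0.0
t 4.95 j [-0.43 -0.48  0.57  2.31  0.22  0.74  2.49] abc mm [-114.9    6.1   14.1] rot [-2.0e-03  5.0e-03 -2.4e+00] F [-0.2 -0.6  0.3] w 0.0854 gf 0.0
rack 0.79 2383 [[-78.0, -31.0, 0.0], [-73.0, -4.0, 4.0], [8.0, 34.0, 20.0]]
cover 0.85 1047 [[-78.0, -36.0, 10.0], [-60.0, -9.0, 20.0], [167.0, 52.0, 113.0]]
rack_stand 0.92 7758 [[-26.0, -49.0, -83.0], [62.0, -1.0, -39.0], [99.0, 53.0, 1.0]]
go stand -0.115 0 0.013 -3.14 w [ 0.0035  0.0015 -0.7411] t [ 0.0054 -0.0031 -0.    ] ang 0.74
go stand -0.115 0 0.013 -2.6 w [ 0.0037  0.0005 -0.2011] t [ 0.0054 -0.0031 -0.    ] ang 0.2
```

```bash
python3 -m handwheel '0 0 -0.12 0.002 -0.001 0 1;0 0 -0.24 0.004 -0.002 0 1;0.001 0 -0.36 0.005 -0.003 0 1;0.002 0 -0.48 0.005 -0.003 0 1;0.003 0 -0.6 0.005 -0.003 0 1;0.003 0.001 -0.74 0.005 -0.003 0 1;0.003 0.001 -0.74 0.005 -0.003 0 1;0.003 0.001 -0.74 0.005 -0.003 0 1'; python3 -c "
from h import *
rep('stand')
st=go('stand',-.115,0,.013,-3.14)"
```

```text
clock: 6.15
tool_pos: [0.4896, -0.0694, 0.1629]
orientation: [-2.605, -0.047, -1.584]
wrist_force: [0.5, -0.8, -0.4]
grip_width: 0.0851
grip_force: 0.0
t 6.15 j [-0.89 -0.5   0.77  2.36  0.7   0.71  2.6 ] abc mm [-62.5  53.1  27.7] rot [ 0.121 -0.018 -3.1  ] F [ 0.5 -0.8 -0.4] w 0.0851 gf 0.0
go stand -0.115 0 0.013 -3.14 w [-0.0118 -0.0777 -0.0374] t [ 0.0575  0.0119 -0.0484] ang 0.09
```

```bash
cat > kin.py <<'E'
from h import *
from scipy.optimize import least_squares
D=[([-1.348,.333,-.065,1.461,.022,1.35,-.088],[.152,.606,.2305],[-3.14,0,2.896]),
([-1.441,.329,.055,1.466,-.018,1.347,-.958],[.1521,.6062,.2313],[3.142,0,1.998]),
([-1.01,.01,.29,1.68,0,1.44,.3],[.4017,.299,.3025],[3.139,.001,2.596]),
([-.24,-.5,.16,2.24,.09,.96,1.44],[.4213,-.0322,.2514],[3.095,.431,3.111]),
([-.43,-.48,.57,2.31,.22,.74,2.49],[.4545,-.1187,.2016],[-2.743,.345,-2.181]),
([-.89,-.5,.77,2.36,.7,.71,2.6],[.4896,-.0694,.1629],[-2.605,-.047,-1.584])]
rz=lambda a:R.from_euler('z',a).as_matrix(); ry=lambda a:R.from_euler('y',a).as_matrix()
def fk(q,L,sg=(-1,-1,-1,-1)):
    h,l1,l2,l3,e1,e2,e3,c=L
    A=rz(sg[0]*q[0])@ry(q[1])@rz(sg[1]*q[2]); p=np.array([0,0,h])+A@[e1,0,l1]
    A=A@ry(q[3]); p=p+A@[e2,0,0]; A=A@rz(sg[2]*q[4]); p=p+A@[0,0,l2]
    A=A@ry(q[5]); p=p+A@[e3,0,0]; A=A@rz(sg[3]*q[6]+c); return A,p+A@[0,0,l3]
if __name__=="__main__":
  import itertools
  for s in itertools.product([-1,1],repeat=2):
    for c0 in (0,np.pi/2,np.pi,-np.pi/2):
      sg=(-1,s[0],s[1],-1)
      def f(L):
        r=[]
        for q,p,o in D:
            A,x=fk(q,L,sg); r+=list((x-p)*5)+list((A-R.from_euler('xyz',o).as_matrix()).ravel())
        return r
      o=least_squares(f,[.3,.4,.4,.25,0,0,0,c0]); print(sg,c0,o.cost.round(5),o.x.round(4).tolist())
E
python3 kin.py | sort -k6 | cut -c1-150
```

```text
(-1, -1, -1, -1) -1.5707963267948966 0.09568 [0.0569, 0.416, 0.4528, 0.277, 0.0101, -0.1633, -0.0045, 1.5699]
(-1, -1, -1, -1) 0 0.09568 [0.0569, 0.416, 0.4528, 0.277, 0.0101, -0.1633, -0.0045, 1.5699]
(-1, -1, -1, -1) 1.5707963267948966 0.09568 [0.0569, 0.416, 0.4528, 0.277, 0.0101, -0.1633, -0.0045, 1.5699]
(-1, -1, -1, -1) 3.141592653589793 0.09568 [0.0569, 0.416, 0.4528, 0.277, 0.0101, -0.1633, -0.0045, 1.5699]
(-1, -1, 1, -1) -1.5707963267948966 1.76232 [-0.1866, 0.2824, 0.3872, 0.0696, -0.0205, -0.3106, -0.1028, 1.3523]
(-1, -1, 1, -1) 0 1.76232 [-0.1866, 0.2824, 0.3872, 0.0696, -0.0205, -0.3106, -0.1028, 1.3523]
(-1, -1, 1, -1) 1.5707963267948966 1.76232 [-0.1866, 0.2824, 0.3872, 0.0696, -0.0205, -0.3106, -0.1028, 1.3523]
(-1, -1, 1, -1) 3.141592653589793 1.76232 [-0.1866, 0.2824, 0.3872, 0.0696, -0.0205, -0.3106, -0.1028, 1.3523]
(-1, 1, 1, -1) -1.5707963267948966 3.65339 [2.2243, 0.8004, 0.8986, 0.7348, -0.2968, 1.9304, -0.1496, -4.3595]
(-1, 1, 1, -1) 0 3.65339 [2.2243, 0.8004, 0.8986, 0.7348, -0.2968, 1.9304, -0.1496, 1.9237]
(-1, 1, 1, -1) 1.5707963267948966 3.65339 [2.2243, 0.8004, 0.8986, 0.7348, -0.2968, 1.9304, -0.1496, 1.9237]
(-1, 1, 1, -1) 3.141592653589793 3.65339 [2.2243, 0.8004, 0.8986, 0.7348, -0.2968, 1.9304, -0.1496, 1.9237]
(-1, 1, -1, -1) -1.5707963267948966 4.35768 [1.5831, 0.5925, 0.7787, 0.3477, -0.2947, 1.4916, -0.2326, -4.1678]
(-1, 1, -1, -1) 0 4.35768 [1.5831, 0.5925, 0.7787, 0.3477, -0.2947, 1.4916, -0.2326, 2.1154]
(-1, 1, -1, -1) 1.5707963267948966 4.35768 [1.5831, 0.5925, 0.7787, 0.3477, -0.2947, 1.4916, -0.2326, 2.1154]
(-1, 1, -1, -1) 3.141592653589793 4.35768 [1.5831, 0.5925, 0.7787, 0.3477, -0.2947, 1.4916, -0.2326, 2.1154]
```

```bash
python3 - <<'E'
from kin import *
s,M,p=state(); print(np.round(s['joint_pos'],4),np.round(s['qd'],3),p.round(4),np.round(s['orientation'],4),s['clock'])
for q,p,o in D:
    A,x=fk(q,[.0569,.416,.4528,.277,.0101,-.1633,-.0045,1.5708]); B=R.from_euler('xyz',o).as_matrix()
    print(R.from_matrix(A.T@B).as_rotvec().round(3),((p-x)*1000).round(0))
E
```

```text
[-0.8933 -0.4991  0.7668  2.3613  0.7016  0.7093  2.602 ] [-0.023 -0.002  0.029 -0.005  0.007 -0.012  0.004] [ 0.4896 -0.0694  0.1629] [-2.6046 -0.0473 -1.5838] 6.15
[-0.     0.     0.001] [ 42. -11.   1.]
[ 0.001  0.    -0.   ] [ 47. -11.   2.]
[ 0.008  0.005 -0.005] [ 33. -25.  -2.]
[0.004 0.003 0.006] [ 13. -37.  -8.]
[ 0.001 -0.006  0.002] [ 0. -1.  1.]
[ 0.    -0.001 -0.009] [-9. -3.  5.]
```

```bash
python3 - <<'E'
s=open('kin.py').read()
a=s.index('def fk'); 
new='''def fk(q,L):
    L=np.asarray(L).reshape(-1,3); A=np.eye(3); p=L[0].copy()
    for i in range(7):
        a=q[i]; A=A@(ry(a) if i in (1,3,5) else rz(-a+(np.pi/2 if i==6 else 0))); p=p+A@L[i+1]
    return A,p
def fit():
    # unknown offsets per frame, regularised to be small where unobservable
    J=[];b=[]
    for q,p,o in D:
        cols=[]
        for k in range(24):
            e=np.zeros(24);e[k]=1; cols.append(fk(q,e)[1])
        J.append(np.array(cols).T); b+=list(p)
    J=np.vstack(J); lam=2e-3
    x=np.linalg.solve(J.T@J+lam**2*np.eye(24),J.T@np.array(b)); return x,(J@x-b).reshape(-1,3)
'''
s=s[:a]+new
s=s.replace("([-.89,-.5,.77,2.36,.7,.71,2.6]","([-.8933,-.4991,.7668,2.3613,.7016,.7093,2.602]")
open('kin.py','w').write(s)
E
python3 -c "
from kin import *
x,r=fit(); print(x.reshape(-1,3).round(3)); print((r*1000).round(1))"
```

```text
[[-0.01  -0.001  0.138]
 [ 0.06  -0.018  0.138]
 [-0.04  -0.018  0.227]
 [ 0.045 -0.013  0.227]
 [ 0.02  -0.013  0.219]
 [-0.007  0.004  0.219]
 [ 0.013  0.004  0.181]
 [-0.001  0.002  0.181]]
[[ 0.  -0.1 -0. ]
 [-0.   0.1  0.3]
 [ 0.1 -0.1 -0.3]
 [-0.2 -0.   0.4]
 [ 0.3  0.1 -0.4]
 [-0.1 -0.1  0.1]]
```

```bash
cat > ik.py <<'E'
from kin import *
L,_=fit()
lo=np.array([-2.6,-.5,-1.47,.16,-1.27,.06,-2.6])+.03; hi=np.array([2.6,2.12,1.34,2.42,4.41,2.06,2.6])-.03
def ik(Mt,pt,n=30,seed=0,q0=None,reg=0):
    rng=np.random.default_rng(seed); sol=[]
    for i in range(n):
        s=np.clip(q0,lo,hi) if (q0 is not None and i==0) else rng.uniform(lo,hi)
        def f(q):
            A,p=fk(q,L); return np.r_[(p-pt)*4,R.from_matrix(A.T@Mt).as_rotvec()]
        o=least_squares(f,s,bounds=(lo,hi)); 
        if o.cost<1e-6: sol.append(o.x)
    return sol
E
cat > t.py <<'E'
from ik import *
for dev in ('stand','tray'):
  for a in (-.04,-.12):
   for phi in (0,np.pi):
    for al in (-.6,-.3,0,.3,.6):
      Mt,pt=pose(dev,a,0,.013,phi); s,d,Y,n=axes(dev)
      T=R.from_rotvec(n*al).as_matrix(); Mt2=T@Mt; g=pt-.019*Mt[:,2]; pt2=g+.019*Mt2[:,2]
      S=ik(Mt2,pt2,12); print(dev,a,round(phi,1),al,len(S),[x.round(1).tolist() for x in S[:3]])
E
time python3 t.py
```

```text
stand -0.04 0 -0.6 7 [[0.9, 0.4, -1.4, 2.3, 1.4, 1.1, -1.4], [0.4, 0.1, -0.8, 2.3, 1.2, 0.9, -1.3], [0.9, 0.4, -1.4, 2.3, 1.4, 1.2, -1.4]]
stand -0.04 0 -0.3 7 [[1.3, -0.1, -1.3, 2.3, 0.4, 0.4, -0.4], [0.6, -0.1, -0.6, 2.3, 0.6, 0.5, -0.6], [0.2, -0.1, -0.2, 2.4, 0.7, 0.5, -0.6]]
stand -0.04 0 0 8 [[1.7, 0.0, -1.4, 2.2, -0.4, 0.4, 0.6], [0.1, -0.1, 0.1, 2.3, -0.3, 0.4, 0.6], [-0.8, -0.5, 1.0, 2.4, 0.5, 0.6, -0.1]]
stand -0.04 0 0.3 6 [[1.7, 0.5, -1.4, 2.1, 0.1, 0.6, 0.4], [0.1, 0.0, 0.4, 2.3, -0.8, 0.8, 1.2], [1.0, 0.1, -0.5, 2.2, -0.8, 0.7, 1.2]]
stand -0.04 0 0.6 7 [[1.7, 0.9, -1.4, 2.0, 0.2, 0.8, 0.5], [0.7, 0.3, -0.1, 2.1, -0.9, 1.0, 1.4], [-0.2, 0.5, 1.0, 2.1, -1.2, 1.4, 1.7]]
stand -0.04 3.1 -0.6 5 [[-0.5, -0.0, 0.1, 2.4, 1.1, 0.8, 1.9], [-0.5, -0.0, 0.1, 2.4, 1.1, 0.8, 1.9], [0.8, 0.2, -1.2, 2.3, 1.3, 1.0, 1.8]]
stand -0.04 3.1 -0.3 1 [[0.1, -0.1, -0.1, 2.4, 0.7, 0.5, 2.5]]
stand -0.04 3.1 0 7 [[1.5, -0.0, -1.3, 2.2, -0.4, 0.5, -2.5], [0.2, -0.1, 0.0, 2.3, -0.3, 0.5, -2.6], [0.3, -0.1, -0.0, 2.3, -0.4, 0.5, -2.6]]
stand -0.04 3.1 0.3 8 [[1.6, 0.4, -1.3, 2.1, -0.1, 0.6, -2.5], 
[... 3573 characters left out ...]
, 0.7, 1.4, 1.7], [-0.9, 0.2, -0.2, 2.0, 0.7, 1.4, 1.7], [-0.3, 0.3, -0.8, 1.9, 0.9, 1.5, 1.6]]
tray -0.12 3.1 -0.3 4 [[-1.1, -0.1, 0.2, 2.1, 0.7, 1.1, 1.8], [-1.1, -0.1, 0.2, 2.1, 0.7, 1.1, 1.8], [-0.1, 0.0, -0.9, 2.0, 0.7, 1.1, 1.8]]
tray -0.12 3.1 0 4 [[-1.1, -0.3, 0.3, 2.3, 0.6, 0.9, 2.1], [-1.6, -0.5, 0.7, 2.3, 0.8, 1.0, 1.9], [0.3, -0.3, -1.0, 2.2, 0.1, 0.7, 2.5]]
tray -0.12 3.1 0.3 3 [[-0.9, -0.4, 0.4, 2.3, 0.2, 0.6, 2.6], [-1.0, -0.4, 0.4, 2.3, 0.2, 0.6, 2.6], [-1.0, -0.4, 0.4, 2.3, 0.2, 0.6, 2.6]]
tray -0.12 3.1 0.6 5 [[-0.1, -0.2, -0.1, 2.4, -1.0, 0.7, -2.4], [0.9, -0.2, -1.0, 2.3, -1.2, 0.8, -2.2], [0.5, -0.2, -0.6, 2.3, -1.1, 0.7, -2.3]]
real	1m13.248s
user	1m13.618s
sys	0m0.042s
```

```bash
python3 -c "
from h import *
st=go('stand',-.11,.04,.013,-1.9)
st=go('stand',-.11,.0,.013,-.6,st)"
```

```text
go stand -0.11 0.04 0.013 -1.9 w [-0.0581 -0.0599  1.2019] t [ 0.0173  0.0135 -0.0465] ang 1.2
go stand -0.11 0.0 0.013 -0.6 w [ 0.  -0.   1.3] t [ 0.0129 -0.0379  0.    ] ang 1.3
```

```bash
python3 -m handwheel '-0.005 -0.005 0.12 0 0.0 -0.02 1;-0.01 -0.01 0.25 0.002 0.002 -0.04 1;-0.02 -0.02 0.4 0.005 0.004 -0.046 1;-0.03 -0.03 0.55 0.009 0.007 -0.046 1;-0.04 -0.04 0.72 0.012 0.01 -0.046 1;-0.05 -0.05 0.88 0.015 0.013 -0.046 1;-0.058 -0.06 1.04 0.017 0.013 -0.046 1;-0.058 -0.06 1.2 0.017 0.013 -0.046 1'; python3 -c "
from h import *
rep('stand')
st=go('stand',-.11,.0,.013,-.6)"
```

```text
clock: 7.15
tool_pos: [0.4548, -0.0853, 0.1971]
orientation: [-2.958, 0.495, -2.711]
wrist_force: [-0.1, -0.9, 0.1]
grip_width: 0.0854
grip_force: 0.0
t 7.15 j [-0.4  -0.47  0.45  2.34  0.21  0.72  1.9 ] abc mm [-109.9   39.4   13.9] rot [-0.    -0.002 -1.896] F [-0.1 -0.9  0.1] w 0.0854 gf 0.0
go stand -0.11 0.0 0.013 -0.6 w [-3.0000e-04  1.6000e-03  1.2956e+00] t [ 0.0134 -0.037  -0.0001] ang 1.3
```

```bash
python3 -m handwheel '0 0 0.16 0.002 -0.005 0 1;0 0 0.32 0.004 -0.01 0 1;0 0 0.48 0.006 -0.015 0 1;0 0 0.64 0.008 -0.02 0 1;0 0 0.8 0.01 -0.025 0 1;0 0 0.96 0.012 -0.03 0 1;0 0.001 1.12 0.013 -0.037 0 1;0 0.001 1.29 0.013 -0.037 0 1'; cat > mw.py <<'E'
import sys
from h import *
dev=sys.argv[1]; rep(dev)
c=capture('wrist');P=cloud(c);np.savez(sys.argv[2]+'.npz',P=P,im=c['image'],d=c['depth']);cv2.imwrite('pics/'+sys.argv[2]+'.png',c['image'])
for n in sys.argv[3:]:
  for r in silhouettes('wrist',n)[:1]:
    m=cv2.erode(r['region'].astype(np.uint8),np.ones((3,3)))&(c['depth']>0);q=indev(dev,P[m>0]);print(n,round(r['confidence'],2),m.sum(),(np.percentile(q,[1,50,99],axis=0)*1000).round(0).tolist())
E
python3 mw.py stand w3 rack cover rack_stand;python3 -c "
from h import *
st=go('stand',-.11,.0,.013,0)"
```

```text
clock: 8.15
tool_pos: [0.4572, -0.1246, 0.1971]
orientation: [2.699, 0.29, 2.171]
wrist_force: [-0.2, 0.8, 0.1]
grip_width: 0.0848
grip_force: 0.0
t 8.15 j [-0.1  -0.37  0.33  2.3  -0.05  0.69  0.93] abc mm [-1.099e+02 -1.000e-01  1.390e+01] rot [-0.    -0.001 -0.606] F [-0.2  0.8  0.1] w 0.0848 gf 0.0
rack 0.88 2026 [[-78.0, -18.0, 0.0], [-76.0, 10.0, 5.0], [-8.0, 35.0, 13.0]]
cover 0.91 780 [[-78.0, -6.0, 11.0], [-64.0, 13.0, 20.0], [15.0, 40.0, 25.0]]
rack_stand 0.8 7434 [[-26.0, -46.0, -82.0], [63.0, 5.0, -39.0], [100.0, 52.0, 0.0]]
go stand -0.11 0.0 0.013 0 w [-0.0009  0.0009  0.6169] t [-0.0002 -0.0005 -0.0004] ang 0.62
```

View pics/w3.png

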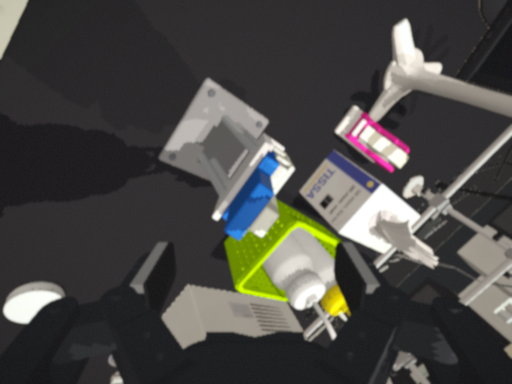

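The wrist view shows the blue tongue end at about 245,205 and the white cover tongue just right of it. I now refine stand position and yaw from this depth.

```bash
cat > fine.py <<'E'
import sys
from h import *
f,dev=sys.argv[1:3]; z=np.load(f+'.npz'); P=z['P'];im=z['im'].astype(int);d=z['d']
q=indev(dev,P)*1000
hsv=cv2.cvtColor(z['im'],cv2.COLOR_BGR2HSV)
blue=(hsv[...,0]>100)&(hsv[...,0]<128)&(hsv[...,1]>110)&(d>0)&(abs(q).max(-1)<120)
e=q[blue]; endf=e[e[:,0]<-74]; print("blue",blue.sum(),"end face a",np.median(endf[:,0]).round(1),"b",np.percentile(endf[:,1],[1,99]).round(1),"c",np.percentile(endf[:,2],[1,99]).round(1))
edg=e[(e[:,0]>-70)&(e[:,0]<-40)&(abs(e[:,2]-7)<5)]
if len(edg)>20:
  for sgn in(1,-1):
    g=edg[edg[:,1]*sgn>0]
    if len(g)>20: print(" side",sgn,len(g),"b",np.median(g[:,1]).round(1),"yaw slope",np.polyfit(g[:,0],g[:,1],1)[0].round(3))
W=P.reshape(-1,3); s=axes(dev)[0]
m=(abs(W[:,0]-s[0])<.08)&(abs(W[:,1]-s[1])<.08)&(W[:,2]>.005)&(W[:,2]<.016)&(d.ravel()>0)&(hsv.reshape(-1,3)[:,1]<60)&(hsv.reshape(-1,3)[:,2]>70)
g=W[m]; r=cv2.minAreaRect(g[:,:2].astype(np.float32)*1000); print("foot",m.sum(),np.median(g[:,2]).round(4),np.round(r[0],1),np.round(r[1],1),round(r[2],2))
yel=(hsv[...,0]>15)&(hsv[...,0]<35)&(hsv[...,1]>120)&(d>0)&(abs(q).max(-1)<70); y=q[yel]
if yel.sum()>50: print("yellow",yel.sum(),np.percentile(y,[1,50,99],axis=0).round(1).tolist())
E
python3 fine.py w3 stand
```

```text
blue 2149 end face a -77.0 b [-18.6  23.9] c [ 0.4 13.3]
 side 1 104 b 24.0 yaw slope -0.003
foot 5451 0.008 [ 502.1 -119.8] [ 95.3 104.5] 3.08
```

```bash
sed -i 's/"stand":(np.array(\[.500,-.122,.095\]),.06)/"stand":(np.array([.5010,-.1198,.095]),.054)/' h.py; python3 -c "
from h import *
st=go('stand',-.11,.0,.013,0)
st=go('stand',-.037,.0,.013,0,st)"
```

```text
go stand -0.11 0.0 0.013 0 w [ 1.000e-04 -2.000e-03  6.221e-01] t [0.0012 0.0017 0.0001] ang 0.62
go stand -0.037 0.0 0.013 0 w [0. 0. 0.] t [-0.     0.     0.073] ang 0.0
```

```bash
python3 -m handwheel '0 -0.002 0.16 0.001 0.001 0 1;0 -0.002 0.32 0.001 0.002 0 1;0 -0.002 0.48 0.001 0.002 0 1;0 -0.002 0.622 0.001 0.002 0 1;0 -0.002 0.622 0.001 0.002 0.01 1;0 -0.002 0.622 0.001 0.002 0.02 1;0 -0.002 0.622 0.001 0.002 0.02 1;0 -0.002 0.622 0.001 0.002 0.02 1' 60; python3 mw.py stand w4; python3 fine.py w4 stand; python3 -c "
from h import *
go('stand',-.037,.0,.013,0)"
```

```text
clock: 9.35
tool_pos: [0.4675, -0.1207, 0.1792]
orientation: [2.619, -0.001, 1.625]
wrist_force: [-0.2, 0.9, 1.0]
grip_width: 0.0852
grip_force: 0.0
t 9.35 j [ 0.03 -0.3   0.22  2.3  -0.15  0.63  0.4 ] abc mm [-89.7   0.9  13.1] rot [0.001 0.001 0.   ] F [-0.2  0.9  1. ] w 0.0852 gf 0.0
blue 2039 end face a -77.6 b [-20.8  21.6] c [-0. 13.]
 side 1 185 b 21.7 yaw slope -0.0
foot 5341 0.0079 [ 501.8 -119.8] [ 94.6 104.6] 3.09
go stand -0.037 0.0 0.013 0 w [-0.0004 -0.0008 -0.0006] t [-0.0009 -0.0002  0.0529] ang 0.0
```

```bash
python3 -m handwheel '0 0 0 -0.0005 0 0.012 1;0 0 0 -0.0005 0 0.026 1;0 0 0 -0.0005 0 0.04 1;0 0 0 -0.0005 0 0.05 1;0 0 0 -0.0005 0 0.053 1;0 0 0 -0.0005 0 0.053 1;0 0 0 -0.0005 0 0.053 0.5;0 0 0 -0.0005 0 0.053 0.2' 60; python3 -c "
from h import *
rep('stand')"; python3 -m handwheel '0 0 0 0 0 0 0;0 0 0 0 0 0 0;0 0 0 0 0 0 0;0 0 0 0 0 0 0;0 0 0 0 0 0 0;0 0 0 0 0 0 0;0 0 0 0 0 0 0;0 0 0 0 0 0 0' 60;python3 -c "
from h import *
rep('stand')"
```

```text
clock: 10.4
tool_pos: [0.4941, -0.1199, 0.1339]
orientation: [2.618, -0.001, 1.624]
wrist_force: [-0.3, -0.5, 0.4]
grip_width: 0.0518
grip_force: 0.0
t 10.4 j [-0.02 -0.16  0.25  2.31 -0.22  0.5   0.46] abc mm [-37.1   0.2  13.4] rot [-0.     0.001  0.002] F [-0.3 -0.5  0.4] w 0.0518 gf 0.0
clock: 11.4
tool_pos: [0.4937, -0.12, 0.1337]
orientation: [2.619, -0.002, 1.624]
wrist_force: [-7.3, 0.8, 7.0]
grip_width: 0.0251
grip_force: 58.5
t 11.4 j [-0.02 -0.16  0.25  2.31 -0.22  0.5   0.46] abc mm [-37.2   0.2  13. ] rot [0.001 0.001 0.002] F [-7.3  0.8  7. ] w 0.0251 gf 58.5
```

```bash
python3 -m handwheel '0 0 0 0 0.005 0 0;0 0 0 0 0.012 0 0;0 0 0 0 0.02 0 0;0 0 0 0 0.028 0 0;0 0 0 0 0.033 -0.009 0;0 0 0 0 0.038 -0.018 0;0 0 0 0 0.043 -0.026 0;0 0 0 0 0.048 -0.035 0' 60; python3 -c "
from h import *
rep('stand')
c=capture('side');cv2.imwrite('pics/s5.png',cv2.resize(c['image'][150:270,190:350],(800,600),interpolation=2))
s,M,p=state()
st=go('tray',-.06,0,.08,-1.57); st=go('tray',-.05,0,.08,-3.14,st)
P=cloud(c).reshape(-1,3);m=(P[:,0]>.5)&(P[:,0]<.75)&(abs(P[:,1]-.05)<.15)&(P[:,2]>.05);q=P[m]
for y in np.arange(-.1,.2,.05):
  g=q[abs(q[:,1]-y)<.025]; print(y.round(2),np.percentile(g[:,0],[2]).round(3) if len(g) else 0,g[:,2].max().round(2) if len(g) else 0)
"
```

```text
clock: 12.4
tool_pos: [0.518, -0.1186, 0.1885]
orientation: [2.618, -0.001, 1.624]
wrist_force: [-0.0, 0.7, -2.9]
grip_width: 0.0251
grip_force: 62.0
t 12.4 j [-0.01 -0.18  0.22  2.2  -0.16  0.62  0.38] abc mm [-72.5   0.3  61.5] rot [0.    0.001 0.001] F [-0.   0.7 -2.9] w 0.0251 gf 62.0
go tray -0.06 0 0.08 -1.57 w [ 0.0071 -0.0042 -1.5594] t [0.3243 0.0239 0.0179] ang 1.56
go tray -0.05 0 0.08 -3.14 w [ 0.    0.   -1.57] t [-0.    0.    0.01] ang 1.57
-0.1 [0.508] 0.17
-0.05 [0.676] 0.16
0.0 [0.681] 0.07
0.05 [0.63] 0.23
0.1 [0.628] 0.28
0.15 [0.507] 0.31
0.2 [0.504] 0.31
```

View pics/s5.png

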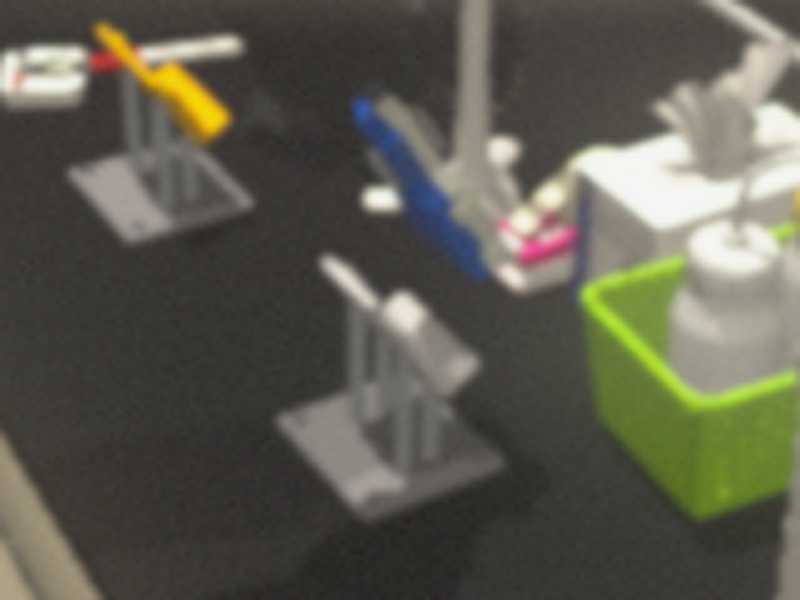

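The stack is lifted off intact (blue tongue at about 365,105 in the crop, white cover on its far side). The white drying-tree behind it needs locating before I turn the stack.

```bash
python3 - <<'E'
from h import *
for f in('scene','side'):
    q=np.load(f+'.npz')['P'].reshape(-1,3); q=q[(q[:,0]>.53)&(q[:,0]<.8)&(q[:,1]>-.1)&(q[:,1]<.3)]
    for z0 in(.01,.06,.12,.18,.24,.3):
        g=q[(q[:,2]>z0)&(q[:,2]<z0+.06)]
        if len(g)>5: print(f,z0,len(g),np.percentile(g,[1,50,99],axis=0)[:,:2].round(2).tolist())
st=go('tray',-.07,-.11,.06,-1.57); st=go('tray',-.07,0,.06,-3.14,st)
E
```

```text
scene 0.01 1069 [[0.54, -0.09], [0.7, 0.03], [0.79, 0.3]]
scene 0.06 969 [[0.67, -0.1], [0.72, 0.11], [0.8, 0.3]]
scene 0.12 647 [[0.68, -0.09], [0.72, 0.19], [0.79, 0.3]]
scene 0.18 811 [[0.62, 0.05], [0.71, 0.17], [0.75, 0.3]]
scene 0.24 587 [[0.66, 0.09], [0.72, 0.21], [0.75, 0.3]]
scene 0.3 18 [[0.73, 0.17], [0.73, 0.19], [0.74, 0.2]]
side 0.01 959 [[0.63, -0.09], [0.69, 0.09], [0.75, 0.3]]
side 0.06 1014 [[0.67, -0.1], [0.71, 0.09], [0.79, 0.3]]
side 0.12 619 [[0.68, -0.09], [0.73, 0.1], [0.8, 0.3]]
side 0.18 836 [[0.62, 0.04], [0.7, 0.13], [0.76, 0.3]]
side 0.24 722 [[0.66, 0.08], [0.72, 0.19], [0.76, 0.3]]
side 0.3 22 [[0.73, 0.16], [0.73, 0.18], [0.74, 0.2]]
go tray -0.07 -0.11 0.06 -1.57 w [ 0.0071 -0.0042 -1.5594] t [0.2146 0.0028 0.0071] ang 1.56
go tray -0.07 0 0.06 -3.14 w [ 0.    0.   -1.57] t [ 1.0e-04  1.1e-01 -0.0e+00] ang 1.57
```

```bash
python3 -m handwheel '0 0 -0.15 0.025 0 0 0;0 0 -0.3 0.055 0 0 0;0.001 -0.001 -0.45 0.085 0 0.001 0;0.002 -0.001 -0.6 0.115 0.001 0.002 0;0.003 -0.002 -0.75 0.145 0.001 0.003 0;0.004 -0.002 -0.9 0.175 0.002 0.004 0;0.005 -0.003 -1.05 0.2 0.002 0.006 0;0.005 -0.003 -1.2 0.215 0.003 0.007 0' 60; python3 -c "
from h import *
rep('tray')
st=go('tray',-.07,0,.06,-2.4)"
```

```text
clock: 13.45
tool_pos: [0.5126, 0.0977, 0.1836]
orientation: [2.942, 0.485, 2.779]
wrist_force: [-0.0, -1.1, -2.6]
grip_width: 0.0257
grip_force: 62.1
t 13.45 j [-0.26 -0.19 -0.12  2.22  0.24  0.63  0.72] abc mm [ -68.6 -108.    58.4] rot [ 0.     0.004 -1.216] F [-0.  -1.1 -2.6] w 0.0257 gf 62.1
go tray -0.07 0 0.06 -2.4 w [ 0.004  -0.0019 -1.1836] t [ 0.0359  0.1019 -0.0011] ang 1.18
```

```bash
python3 -m handwheel '0 0 -0.15 0.003 0.01 0 0;0 0 -0.3 0.008 0.022 0 0;0.001 0 -0.45 0.013 0.036 0 0;0.002 0 -0.6 0.018 0.05 0 0;0.003 -0.001 -0.75 0.023 0.064 0 0;0.004 -0.001 -0.9 0.028 0.078 -0.001 0;0.004 -0.002 -1.05 0.032 0.092 -0.001 0;0.004 -0.002 -1.18 0.036 0.102 -0.001 0' 60; python3 -c "
from h import *
rep('tray')
c=capture('wrist');cv2.imwrite('pics/w6.png',c['image']);np.savez('w6.npz',P=cloud(c),im=c['image'],d=c['depth'])
st=go('tray',-.07,0,.06,-np.pi)"; python3 fine.py w6 tray
```

```text
clock: 14.45
tool_pos: [0.5097, 0.2053, 0.1859]
orientation: [-2.741, 0.346, -2.206]
wrist_force: [-0.8, -0.4, -2.8]
grip_width: 0.0253
grip_force: 62.1
t 14.45 j [-0.45 -0.1  -0.19  2.14  0.42  0.7   1.52] abc mm [-69.9  -0.5  60.8] rot [ 0.    -0.    -2.395] F [-0.8 -0.4 -2.8] w 0.0253 gf 62.1
go tray -0.07 0 0.06 -3.141592653589793 w [ 0.      0.0011 -0.7394] t [ 0.0012 -0.0002  0.    ] ang 0.74
blue 4408 end face a -111.6 b [-24.   12.9] c [46.6 81.6]
foot 7671 0.0079 [493.3 207.8] [ 93.9 104.6] 2.08
yellow 4130 [[-26.9, -44.2, -5.6], [33.0, 0.2, 4.4], [35.3, 48.1, 21.8]]
```

```bash
sed -i 's/"tray":(np.array(\[.492,.205,.095\]),.04)/"tray":(np.array([.4925,.2075,.095]),.036)/' h.py; python3 -c "
from h import *
st=go('tray',-.05,0,.055,-np.pi)"; python3 -m handwheel '0 0 -0.13 0 0 0 0;0 0 -0.26 0 0 0 0;0 0 -0.39 0.001 0 0 0;0 0 -0.52 0.001 0 0.005 0;0 0 -0.65 0.001 0 0.01 0;0 0.001 -0.74 0.001 0 0.015 0;0 0.001 -0.74 0.001 0 0.015 0;0 0.001 -0.74 0.001 0 0.015 0' 60; python3 mw.py tray w7; python3 fine.py w7 tray;  python3 -c "
from h import *
st=go('tray',-.042,0,.025,-np.pi)"
```

```text
go tray -0.05 0 0.055 -3.141592653589793 w [ 0.0008  0.003  -0.7359] t [0.0025 0.0048 0.0203] ang 0.74
clock: 15.5
tool_pos: [0.5167, 0.2039, 0.1726]
orientation: [-2.618, 0.006, -1.544]
wrist_force: [0.5, 0.1, -2.6]
grip_width: 0.0254
grip_force: 62.1
t 15.5 j [-0.49 -0.07 -0.14  2.14  0.45  0.67  2.24] abc mm [-55.2  -4.4  59.6] rot [-1.000e-03  0.000e+00 -3.131e+00] F [ 0.5  0.1 -2.6] w 0.0254 gf 62.1
blue 4339 end face a -97.0 b [-26.5  16.2] c [58.9 72.8]
foot 5617 0.0078 [493.7 207.6] [ 94.5 104.6] 2.1
yellow 6331 [[-27.0, -46.7, -5.8], [14.2, -5.5, -0.2], [35.6, 44.6, 21.5]]
go tray -0.042 0 0.025 -3.141592653589793 w [ 0.0002  0.0006 -0.0102] t [-0.004   0.0347  0.0132] ang 0.01
```

```bash
python3 -m handwheel '0 0 -0.01 -0.002 0.008 0.006 0;0 0 -0.01 -0.0043 0.016 0.012 0;0 0 -0.01 -0.0045 0.024 0.013 0;0 0 -0.01 -0.0045 0.03 0.013 0;0 0 -0.01 -0.0045 0.035 0.013 0;0 0 -0.01 -0.0045 0.039 0.013 0;0 0 -0.01 -0.0045 0.042 0.013 0;0 0 -0.01 -0.0045 0.0435 0.013 0' 60; python3 mw.py tray w8; python3 fine.py w8 tray
```

```text
clock: 16.55
tool_pos: [0.4853, 0.2077, 0.1395]
orientation: [-2.618, -0.001, -1.533]
wrist_force: [1.6, 0.2, -3.0]
grip_width: 0.0256
grip_force: 62.2
t 16.55 j [-0.51 -0.08 -0.18  2.23  0.52  0.62  2.12] abc mm [-42.1   0.5  16. ] rot [ 1.000e-03 -0.000e+00  3.139e+00] F [ 1.6  0.2 -3. ] w 0.0256 gf 62.2
blue 4316 end face a -84.0 b [-21.4  21.3] c [15.5 28.9]
foot 6989 0.0078 [493.5 207.7] [ 94.2 104.6] 1.97
yellow 1713 [[-27.2, -46.8, -6.2], [-14.4, -36.0, -0.5], [36.7, 1.2, 20.6]]
```

View pics/w8.png

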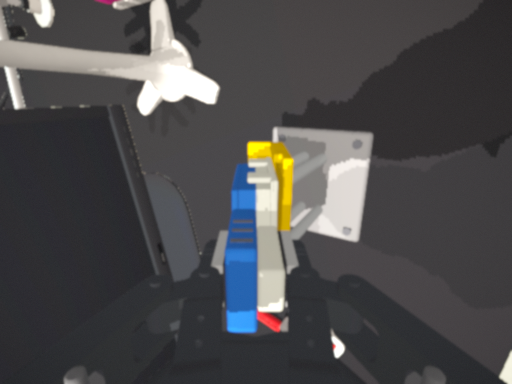

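The stack (blue 240,270, white 270,270) sits just above the yellow floor (285,185). It needs about 3 mm more down and 5 mm down the slope.

```bash
python3 -m handwheel '0 0 0 0 0.001 0 0;0 0 0 0 0.002 0 0;0 0 0 0 0.0028 0 0;0 0 0 0 0.0028 0.0015 0;0 0 0 0 0.0028 0.003 0;0 0 0 0 0.0028 0.004 0;0 0 0 0 0.0028 0.005 0;0 0 0 0 0.0028 0.005 0' 60; python3 mw.py tray w9; python3 fine.py w9 tray
```

```text
clock: 17.6
tool_pos: [0.4855, 0.2077, 0.1336]
orientation: [-2.618, -0.001, -1.533]
wrist_force: [0.2, 0.1, -3.0]
grip_width: 0.0255
grip_force: 62.2
t 17.6 j [-0.51 -0.07 -0.18  2.24  0.53  0.61  2.11] abc mm [-37.    0.4  13.2] rot [ 1.000e-03 -1.000e-03  3.139e+00] F [ 0.2  0.1 -3. ] w 0.0255 gf 62.2
blue 4319 end face a -78.9 b [-21.4  21.3] c [12.7 26.1]
foot 7319 0.0078 [493.3 207.6] [ 93.8 104.5] 1.92
yellow 1446 [[-27.1, -46.8, -6.2], [-21.4, -39.0, -1.2], [37.2, -4.3, 20.7]]
```

```bash
python3 -m handwheel '0 0 0 0 0.0005 0.0004 0;0 0 0 0 0.001 0.0008 0;0 0 0 0 0.001 0.0008 0;0 0 0 0 0.001 0.0008 0.35;0 0 0 0 0.001 0.0008 0.5;0 0 0 0 0.001 0.0008 0.7;0 0 0 0 0.001 0.0008 0.7;0 0 0 0 0.001 0.0008 0.7' 60; python3 mw.py tray w10; python3 fine.py w10 tray; python3 -c "
from h import *
st=go('tray',-.11,0,.022,-np.pi);st=go('tray',-.11,0,.022,-np.pi/2,st);st=go('tray',-.037,0,.022,-np.pi/2,st)"
```

```text
clock: 18.65
tool_pos: [0.485, 0.2077, 0.1325]
orientation: [-2.618, -0.001, -1.533]
wrist_force: [-0.5, 0.7, 0.6]
grip_width: 0.0597
grip_force: 0.0
t 18.65 j [-0.51 -0.07 -0.18  2.24  0.53  0.61  2.11] abc mm [-36.2   0.4  12.2] rot [ 1.000e-03 -1.000e-03  3.139e+00] F [-0.5  0.7  0.6] w 0.0597 gf 0.0
blue 4203 end face a -77.4 b [-20.6  21.9] c [12.2 25.4]
foot 7349 0.0078 [493.4 207.7] [ 93.8 104.8] 2.0
yellow 1540 [[-27.3, -46.8, -6.3], [-24.6, -38.4, -2.0], [37.5, 14.6, 21.3]]
go tray -0.11 0 0.022 -3.141592653589793 w [0.0004 0.0005 0.0024] t [ 0.0004 -0.0097 -0.0738] ang 0.0
go tray -0.11 0 0.022 -1.5707963267948966 w [-0.      0.      1.5708] t [0. 0. 0.] ang 1.57
go tray -0.037 0 0.022 -1.5707963267948966 w [0. 0. 0.] t [0.    0.    0.073] ang 0.0
```

```bash
python3 -m handwheel '0 0 0 0 0 -0.02 0.7;0 0 0 0 0 -0.045 0.7;0 0 0 0 0 -0.065 0.8;0 0 0.14 0 -0.003 -0.073 1;0 0 0.3 0 -0.006 -0.073 1;0 0 0.46 0 -0.01 -0.073 1;0 0 0.62 0 -0.01 -0.073 1;0 0 0.78 0 -0.01 -0.073 1'; python3 -c "
from h import *
rep('tray')
st=go('tray',-.11,0.0006,.022,-np.pi/2)"
```

```text
clock: 19.7
tool_pos: [0.4572, 0.2066, 0.2008]
orientation: [-2.754, 0.361, -2.246]
wrist_force: [-0.4, 0.3, -0.4]
grip_width: 0.0857
grip_force: 0.0
t 19.7 j [-0.43 -0.22 -0.27  2.2   0.38  0.77  1.46] abc mm [-109.2    0.4   22.3] rot [-0.000e+00  1.000e-03 -2.359e+00] F [-0.4  0.3 -0.4] w 0.0857 gf 0.0
go tray -0.11 0.0006 0.022 -1.5707963267948966 w [ 6.000e-04 -1.000e-04  7.878e-01] t [ 0.0001  0.0003 -0.0008] ang 0.79
```

```bash
python3 -m handwheel '0 0 0.16 0 0 0 1;0 0 0.32 0 0 0 1;0 0 0.48 0 0 0 1;0 0 0.64 0 0 0 1;0 0 0.788 0 0 0 1;0 0 0.788 0 0 0.01 1;0 0 0.788 0 0 0.015 1;0 0 0.788 0 0 0.015 1'; python3 mw.py tray w11; python3 fine.py w11 tray; python3 -c "
from h import *
st=go('tray',-.04,0.0006,.022,-np.pi/2)"
```

```text
clock: 20.7
tool_pos: [0.4646, 0.2067, 0.1869]
orientation: [-3.137, 0.522, -3.097]
wrist_force: [-0.2, -0.7, -0.6]
grip_width: 0.0853
grip_force: 0.0
t 20.7 j [-0.32 -0.19 -0.37  2.2   0.37  0.72  0.69] abc mm [-93.6   0.2  21.8] rot [ 1.000e-03  1.000e-03 -1.578e+00] F [-0.2 -0.7 -0.6] w 0.0853 gf 0.0
blue 2216 end face a -77.3 b [-19.7  22.8] c [11.7 25.2]
 side 1 99 b 18.3 yaw slope 0.009
 side -1 121 b -15.6 yaw slope -0.027
foot 6595 0.008 [493.9 207.8] [ 95.3 104.8] 1.98
yellow 2258 [[-27.2, -45.5, -6.4], [-16.3, -0.3, -6.0], [35.7, 46.0, -0.7]]
go tray -0.04 0.0006 0.022 -1.5707963267948966 w [ 0.0002 -0.0012  0.0067] t [-0.0001  0.0002  0.0539] ang 0.01
```

View pics/w11.png

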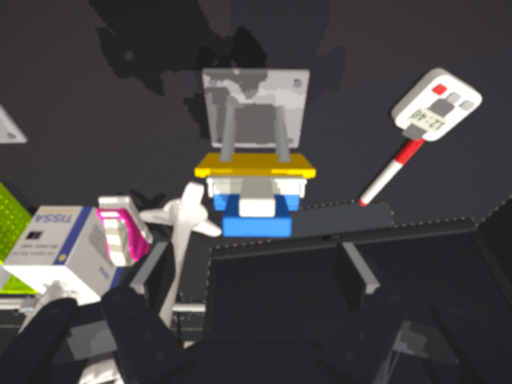

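Stack lies in the tray: yellow floor at 255,165, cover at 257,185, blue rack tongue on top at 257,220, lined up with the fingers. Advance and grip only the blue tongue's sides.

```bash
python3 -m handwheel '0 0 0.006 0 0.0006 0.012 1;0 0 0.006 0 0.0006 0.026 1;0 0 0.006 0 0.0006 0.04 1;0 0 0.006 0 0.0006 0.05 1;0 0 0.006 0 0.0006 0.054 1;0 0 0.006 0 0.0006 0.054 0.7;0 0 0.006 0 0.0006 0.054 0.5;0 0 0.006 0 0.0006 0.054 0.4' 40;python3 -m handwheel '0 0 0 0 0 0 0.3;0 0 0 0 0 0 0.3;0 0 0 0 0 0 0.3;0 0 0 0 0 0 0.3;0 0 0 0 0 0 0.3;0 0 0 0 0 0 0.3;0 0 0 0 0 0 0.3;0 0 0 0 0 0 0.3' 40; python3 mw.py tray w12; python3 fine.py w12 tray
```

```text
clock: 21.75
tool_pos: [0.4917, 0.2088, 0.1416]
orientation: [3.14, 0.524, -3.107]
wrist_force: [-2.3, 0.8, 2.6]
grip_width: 0.0432
grip_force: 40.4
clock: 22.75
tool_pos: [0.4917, 0.2088, 0.1416]
orientation: [3.14, 0.524, -3.106]
wrist_force: [-4.2, 0.2, 6.6]
grip_width: 0.0433
grip_force: 40.8
t 22.75 j [-0.29 -0.06 -0.38  2.21  0.5   0.62  0.58] abc mm [-40.7   1.3  22.7] rot [-1.00e-03  0.00e+00 -1.57e+00] F [-4.2  0.2  6.6] w 0.0433 gf 40.8
blue 4325 end face a -77.3 b [-20.4  22.9] c [11.5 25.4]
 side 1 260 b 18.0 yaw slope 0.022
 side -1 284 b -15.4 yaw slope -0.025
foot 9541 0.008 [493.9 207.8] [ 95.5 104.8] 1.95
yellow 4234 [[-27.1, -45.4, -6.5], [-14.9, 0.4, -6.0], [35.9, 45.9, -1.0]]
```

```bash
python3 -m handwheel '0 0 0 -0.001 0 -0.0005 0.3;0 0 0 -0.003 0 -0.0005 0.3;0 0 0 -0.006 0 -0.0005 0.3;0 0 0 -0.01 0 -0.0005 0.3;0 0 0 -0.015 0 -0.0005 0.3;0 0 0 -0.02 0 -0.0005 0.3;0 0 0 -0.026 0 -0.0005 0.3;0 0 0 -0.032 0 -0.0005 0.3' 40; python3 -m handwheel '0 0 0 -0.008 0 0 0.3;0 0 0 -0.018 0 0 0.3;0 0 0 -0.028 0 0 0.3;0 0 0 -0.036 0 0 0.3;0 0 0 -0.042 0 -0.01 0.3;0 0 0 -0.046 0 -0.02 0.3;0 0 0 -0.05 0 -0.03 0.3;0 0 0 -0.05 0 -0.03 0.3' 40; python3 mw.py tray w13; python3 fine.py w13 tray; python3 - <<'E'
from h import *
c=capture('side');P=cloud(c)
for n in('lens0','cover','rack'):
    for r in silhouettes('side',n)[:4]:
        m=r['region']&(c['depth']>0); print(n,round(r['confidence'],2),np.round(r['uv']),m.sum(),(np.median(indev('tray',P[m]),0)*1000).round(0))
cv2.imwrite('pics/s13.png',cv2.resize(c['image'][130:230,170:290],(720,600),interpolation=2))
E
```

```text
clock: 23.8
tool_pos: [0.5195, 0.2095, 0.1576]
orientation: [3.141, 0.523, -3.107]
wrist_force: [0.1, -0.9, -2.3]
grip_width: 0.0435
grip_force: 40.8
clock: 24.8
tool_pos: [0.5476, 0.2108, 0.2099]
orientation: [3.14, 0.525, -3.107]
wrist_force: [-0.1, 0.8, -2.1]
grip_width: 0.0432
grip_force: 40.9
t 24.8 j [-0.26 -0.03 -0.33  2.02  0.39  0.73  0.77] abc mm [-71.9   1.3 105.2] rot [-0.002 -0.    -1.57 ] F [-0.1  0.8 -2.1] w 0.0432 gf 40.9
blue 9739 end face a -105.6 b [-20.4  23. ] c [ 93.8 107.7]
foot 3795 0.008 [495.8 208. ] [ 36.5 104.4] 1.89
yellow 1828 [[-27.4, -45.9, -9.2], [-24.1, -1.3, -0.5], [34.9, 46.5, 21.3]]
rack 0.68 [237. 141.] 139 [-38. -27.  96.]
```

View pics/s13.png

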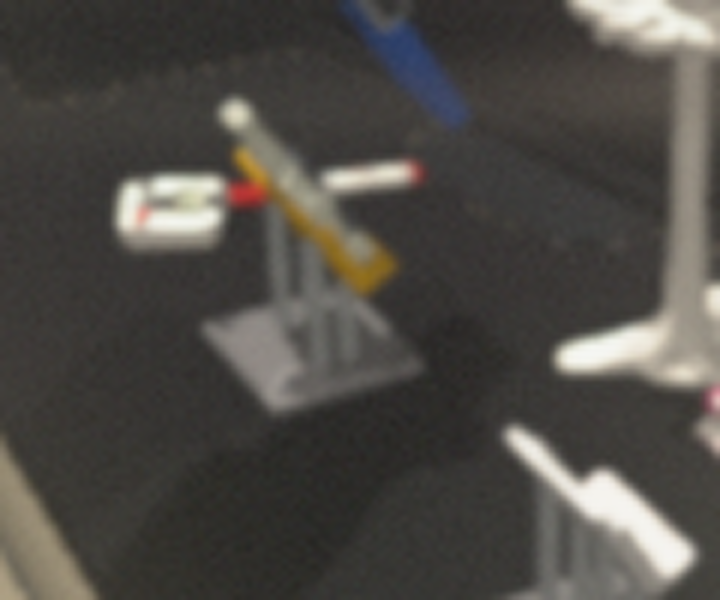

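The cover lies alone in the yellow tray (at about 310,200 in the crop) and the empty rack is lifted clear. Now to the stand.

```bash
python3 -c "
from h import *
st=go('stand',-.07,0.0002,.07,-np.pi/2)"
```

```text
go stand -0.07 0.0002 0.07 -1.5707963267948966 w [-0.0088 -0.0011 -0.0162] t [ 0.0364 -0.3276 -0.0013] ang 0.02
```

```bash
python3 -m handwheel '0 0 0 0.01 -0.02 0 0.3;-0.001 0 -0.002 0.015 -0.05 0 0.3;-0.002 0 -0.004 0.02 -0.095 0 0.3;-0.004 0 -0.006 0.024 -0.145 0 0.3;-0.005 0 -0.009 0.028 -0.195 0 0.3;-0.006 0 -0.012 0.031 -0.245 0 0.3;-0.008 -0.001 -0.014 0.034 -0.29 -0.001 0.3;-0.009 -0.001 -0.016 0.036 -0.3275 -0.001 0.3' 40; python3 mw.py stand w14; python3 fine.py w14 stand; python3 -c "
from h import *
st=go('stand',-.046,0.0002,.035,-np.pi/2)
z=np.load('w14.npz');q=indev('stand',z['P'])*1000;h=cv2.cvtColor(z['im'],cv2.COLOR_BGR2HSV)
m=(h[...,1]<60)&(z['d']>0)&(abs(q[...,1])<60)&(q[...,0]>-30)&(q[...,0]<40)&(q[...,2]>-12)&(q[...,2]<30)
g=q[m];print(m.sum(),np.percentile(g,[1,50,99],axis=0).round(1).tolist())"
```

```text
clock: 26.05
tool_pos: [0.5269, -0.1199, 0.1907]
orientation: [3.141, 0.524, -3.089]
wrist_force: [0.4, 0.9, -1.2]
grip_width: 0.0437
grip_force: 41.1
t 26.05 j [-0.1  -0.17  0.3   2.18 -0.14  0.62  1.93] abc mm [-70.   -1.5  70.2] rot [-0.00e+00 -1.00e-03 -1.57e+00] F [ 0.4  0.9 -1.2] w 0.0437 gf 41.1
blue 9576 end face a -104.0 b [-23.2  20.1] c [58.8 72.1]
foot 9716 0.008 [ 500.6 -119.9] [ 91.9 104.8] 3.06
go stand -0.046 0.0002 0.035 -1.5707963267948966 w [-0.0031  0.0012 -0.0045] t [0.0349 0.0063 0.0243] ang 0.01
3776 [[-27.4, -39.9, -10.7], [32.3, -0.1, 4.0], [35.9, 39.7, 21.0]]
```

View pics/w14.png

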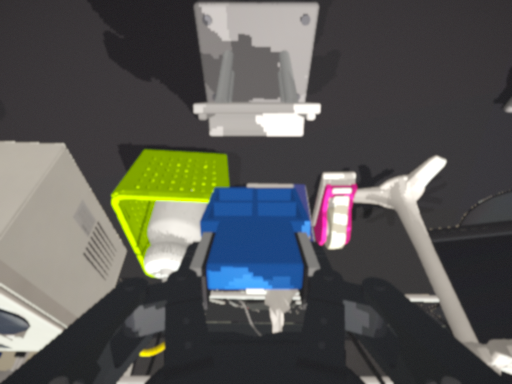

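Stand rails show centred at b≈0 (pixel 257,115), and the rack (255,240) is held square. I let the arm settle, then lower.

```bash
python3 -m handwheel '0 0 0 0 0 0 0.3;0 0 0 0 0 0 0.3;0 0 0 0 0 0 0.3;0 0 0 0 0 0 0.3;0 0 0 0 0 0 0.3;0 0 0 0 0 0 0.3;0 0 0 0 0 0 0.3;0 0 0 0 0 0 0.3' 40; python3 -c "
from h import *
rep('stand');st=go('stand',-.046,0,.022,-np.pi/2)"
```

```text
clock: 27.1
tool_pos: [0.5273, -0.118, 0.191]
orientation: [3.141, 0.524, -3.088]
wrist_force: [-0.6, 0.3, -0.8]
grip_width: 0.0435
grip_force: 41.2
t 27.1 j [-0.1  -0.18  0.3   2.18 -0.14  0.62  1.92] abc mm [-69.9   0.4  70.9] rot [-1.00e-03 -0.00e+00 -1.57e+00] F [-0.6  0.3 -0.8] w 0.0435 gf 41.2
go stand -0.046 0 0.022 -1.5707963267948966 w [ 0.0005  0.0007 -0.0005] t [ 0.0489 -0.0005  0.0239] ang 0.0
```

```bash
python3 -m handwheel '0 0 0 0.007 0 0.006 0.3;0 0 0 0.015 0 0.012 0.3;0 0 0 0.023 0 0.018 0.3;0 0 0 0.032 0 0.024 0.3;0 0 0 0.04 -0.0003 0.024 0.3;0 0 0 0.046 -0.0005 0.024 0.3;0 0 0 0.049 -0.0005 0.024 0.3;0 0 0 0.049 -0.0005 0.024 0.3' 40; python3 mw.py stand w15; python3 fine.py w15 stand; python3 -c "
from h import *
st=go('stand',-.045,0,.0115,-np.pi/2)"
```

```text
clock: 28.1
tool_pos: [0.497, -0.1201, 0.1459]
orientation: [3.141, 0.525, -3.088]
wrist_force: [0.1, 0.2, -1.2]
grip_width: 0.0437
grip_force: 41.3
t 28.1 j [-0.1  -0.19  0.32  2.3  -0.17  0.52  1.98] abc mm [-46.1  -0.1  22. ] rot [-1.00e-03 -1.00e-03 -1.57e+00] F [ 0.1  0.2 -1.2] w 0.0437 gf 41.3
blue 8595 end face a -82.4 b [-21.8  21.6] c [10.6 24. ]
 side 1 1048 b 10.7 yaw slope -0.005
 side -1 1066 b -10.8 yaw slope 0.013
foot 9169 0.008 [ 501.3 -119.9] [ 94.3 104.8] 3.15
go stand -0.045 0 0.0115 -1.5707963267948966 w [ 0.0004  0.0013 -0.0004] t [0.0107 0.0001 0.0011] ang 0.0
```

```bash
python3 -m handwheel '0 0.001 0 0.002 0 0 0.3;0 0.001 0 0.004 0 0 0.3;0 0.001 0 0.006 0 0 0.3;0 0.001 0 0.008 0 0 0.3;0 0.001 0 0.0095 0 0 0.3;0 0.001 0 0.0102 0 0.001 0.3;0 0.001 0 0.0102 0 0.0025 0.3;0 0.001 0 0.0102 0 0.0035 0.3' 40; python3 mw.py stand w16; python3 fine.py w16 stand
```

```text
clock: 29.15
tool_pos: [0.49, -0.1204, 0.1375]
orientation: [3.141, 0.523, -3.088]
wrist_force: [0.1, 0.1, -0.6]
grip_width: 0.0436
grip_force: 41.3
t 29.15 j [-0.1  -0.19  0.33  2.32 -0.18  0.51  2.  ] abc mm [-42.3  -0.   11.7] rot [-0.00e+00  1.00e-03 -1.57e+00] F [ 0.1  0.1 -0.6] w 0.0436 gf 41.3
blue 6941 end face a -78.7 b [-21.7  21.6] c [ 0.4 13.9]
foot 8909 0.008 [ 502.2 -119.8] [ 95.9 104.8] 3.16
```

Between the rails with no contact, about 1 mm from home. Nudge, release and retreat.

```bash
python3 -m handwheel '0 0 0 0.0005 0 0.0005 0.3;0 0 0 0.0005 0 0.0008 0.3;0 0 0 0.0005 0 0.0008 0.45;0 0 0 0.0005 0 0.0008 0.6;0 0 0 0.0005 0 0.0008 0.8;0 0 0 0.0005 0 0.0008 0.9;0 0 0 0.0005 0 0.0008 0.9;0 0 0 0.0005 0 0.0008 0.9' 40; python3 mw.py stand w17; python3 fine.py w17 stand;  python3 -m handwheel '0 0 0 0 0 -0.01 0.9;0 0 0 0 0 -0.025 0.9;0 0 0 0 0 -0.04 0.9;0 0 0 0 0 -0.055 0.9;0 0 0 0 0 -0.065 0.9;0 0 0 0 0 -0.07 0.9;0 0 0 0 0 -0.07 0.9;0 0 0 0 0 -0.07 0.9';python3 mw.py stand w18; python3 fine.py w18 stand; python3 -c "
from h import *
c=capture('side');P=cloud(c);im=c['image'];h=cv2.cvtColor(im,cv2.COLOR_BGR2HSV)
for dev in('tray','stand'):
  q=indev(dev,P)*1000;ok=(c['depth']>0)&(abs(q[...,0])<85)&(abs(q[...,1])<50)&(q[...,2]>-3)&(q[...,2]<40)
  for k,m in(('white',ok&(h[...,1]<60)),('blue',ok&(h[...,0]>100)&(h[...,1]>110))):
    if m.sum()>10: print(dev,k,m.sum(),np.percentile(q[m],[2,50,98],axis=0).round(0).tolist())
cv2.imwrite('pics/fin.png',cv2.resize(im[140:260,180:320],(700,600),interpolation=2))"
```

```text
clock: 30.2
tool_pos: [0.4899, -0.1204, 0.1366]
orientation: [3.141, 0.523, -3.088]
wrist_force: [0.1, 0.6, -0.8]
grip_width: 0.0767
grip_force: 0.0
t 30.2 j [-0.1  -0.19  0.33  2.32 -0.18  0.51  2.  ] abc mm [-41.6  -0.   11.2] rot [-0.00e+00  1.00e-03 -1.57e+00] F [ 0.1  0.6 -0.8] w 0.0767 gf 0.0
blue 6320 end face a -77.6 b [-20.6  21.5] c [-1.6 11.7]
foot 8907 0.008 [ 501.2 -119.9] [ 94.1 104.9] 3.14
clock: 31.25
tool_pos: [0.4549, -0.1222, 0.1968]
orientation: [3.141, 0.523, -3.088]
wrist_force: [-0.2, 0.7, 0.4]
grip_width: 0.0768
grip_force: 0.0
t 31.25 j [-0.04 -0.36  0.27  2.3  -0.08  0.69  1.91] abc mm [-1.112e+02  1.000e-01  1.090e+01] rot [ 0.00e+00  1.00e-03 -1.57e+00] F [-0.2  0.7  0.4] w 0.0768 gf 0.0
blue 2616 end face a -77.6 b [-21.   21.3] c [-1.4 12. ]
foot 5653 0.008 [ 501.4 -119.8] [ 94.5 104.9] 3.09
tray white 12 [[-1.0, -38.0, 9.0], [11.0, -31.0, 11.0], [21.0, -22.0, 14.0]]
stand white 124 [[-44.0, -42.0, -3.0], [15.0, -33.0, 3.0], [37.0, 30.0, 20.0]]
stand blue 133 [[-80.0, -34.0, -2.0], [-66.0, -20.0, 5.0], [-19.0, 17.0, 11.0]]
```

View pics/fin.png

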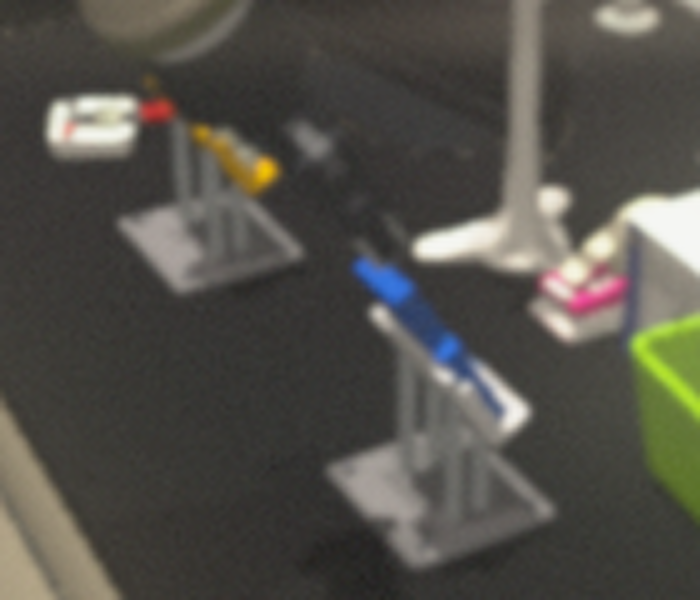

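The rack is home on the stand (blue, 430,330) and the cover is in the tray (235,155). The gripper is clear of both.

```bash
python3 -c "
from workcell import arm
print(arm.hand_in())"
```

```text
the job is handed in; nothing more can be done
None
```

I handed the job in at about 31 s: the cover is in the yellow tray and the empty rack is back on the aluminium stand, pockets down. I did not see the lenses in the cover directly, and the hand-in returned no verdict.

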